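Unlatch the bench torch and hold it slanting on the timber

ROBOT

A 6-joint arm with a two-finger parallel gripper is mounted at the origin on a cart in front of the work surface, level with it; the furniture and walls round the work are solid. World frame = base frame: x ahead of the robot, y to its left, z up, the work surface at z = 0. Lengths are in m, angles in rad, forces in N, time in s.
With the tool pointing down it reaches from about 0.3 to 0.95 m from the base axis. Payload 3.1 kg.
Tool frame: the origin (TCP) lies midway between the tips of the shut fingers; the grasp point (between the pads) lies 19 mm behind it; z points along the fingers, y is the line along which they close (so a half turn about z gives the same grasp; the last joint's range is limited). The gripper opens to 85 mm and grips with 20 to 120 N. Pads are 22 mm wide; open, the fingers measure 114 mm over their backs; the gripper's body (76 mm by 85 mm) begins 54 mm behind the grasp point. The pads swing forward as they close: fully open they stand 13 mm farther back than shut.
Start: joints at [1.089, 0.308, 1.634, -0, 1.2, -0.07], TCP at [0.25, 0.573, 0.231] pointing down, gripper open.
Joint ranges: [-3.06, 3.06], [-0.79, 1.96], [0.05, 2.63], [-1.19, 4.34], [0.05, 2.64], [-2.94, 2.94]. Speed limits (rad/s): [2.79, 2.79, 3.14, 3.14, 3.14, 3.14].

INTERFACE

Orientations are given as a unit quaternion [w, x, y, z].
In Python, from rig import manip, hand, imaging gives the robot as it stands. Calls block until the motion is done:
- manip.move_to(position, orientation): joint-space move of the TCP to a pose.
- manip.move_l(position, orientation=None, speed=0.15, threshold=None): straight line of the TCP; orientation=None keeps the orientation; speed is the mean speed in m/s. With threshold (N) it stops when the force on the tool has changed by that much, and returns True; else False.
- manip.goto_joints(angles): joint-space move.
- hand.open_gripper() and hand.grasp(effort=None): open the fingers fully, or close them until they stop; effort is the grip in N (None keeps the last).
- manip.hold(seconds).
- manip.ik(position, orientation): joint angles nearest the present ones, or None.
- manip.sense(): the state.
- imaging.capture(name): name is "scene" or "top"; returns a dict with "img" (420x560x3 uint8, red, green, blue), "mtx" (3x3 intrinsics, pixels), "k1" (the pictures are not rectified: a ray, as slopes to the right and down, at radius r is drawn at 1 + k1 r^2 times it, then the intrinsics apply), "origin" and "orientation" of the camera in the world. Camera axes: x right, y down, z forward; pixel columns grow to the right and rows downward; lengths in m; the calibration is good to about 2 mm. A picture is of the moment at which its call begins. There is no depth.
A pose or a line that the arm cannot do raises manip.PlanningError and nothing moves.
- manip.job_done(): hands the job in; it is judged then, once.
The state is a dict: "clock": time; "joint_positions": joint angles; "qvel": joint speeds; "effort": joint torques, N m; "tcp_pos": TCP position; "ee_rot": TCP orientation; "wrist_force": force on the tool from outside, world axes, zero at the start; "wrist_torque": the same for the moment, N m; "grip_width": finger opening in m; "finger_force": force on a finger pad.
Only numpy, scipy, OpenCV 4.12 (cv2) and the standard library are available. Lean on these libraries where they do the work, as an engineer would, in place of code of your own. Each camera call takes 0.05 s, during which the arm holds its last target. There are 200 camera calls.

TASK

The torch stands lens down in its bench bracket under a steel keeper. Turn the keeper's hex nut anticlockwise (seen from above) by a full quarter turn, to its stop, then draw the torch up out of the cup and hold it in the air, slanting at about 45 degrees, with its lens 10 to 25 cm from the widest timber offcut and pointing at the middle of that offcut's top face. Do not shift the timber or disturb the other things, and finish while still holding the torch still like that: do not put it down or let go.

Things in the scene. Friction and masses are not known exactly. Their poses are not given: they have to be found in the camera images.
- bracket: Torch bracket, fixed to the bench: a dark steel foot plate 172 x 84 x 8 mm with a grey round cup (outside 46 mm, inside 37 mm wide, rim 83 mm above the bench) and, 85 mm behind the cup along the bracket's +x axis, an upright steel post 18 mm thick that carries the keeper. Origin on the bench under the middle of the cup; z up.
- keeper (a joint): Angle of the keeper about its post, rad: 0 = its arm points along the bracket's -x and lies 3 mm above the torch's tail end; grows anticlockwise seen from above; stop at 1.65 with the arm out to the bracket's -y side. At the start 0 to 0.12. Nut and arm turn as one, stiffly (0.15 N m of friction), and stay where they are left.
- keeper_nut (a point): Middle of the keeper's steel hex nut, on the post's axis: 28 mm across flats, from 179 to 209 mm above the bench. Axes turn with the keeper: z up, arm along -x, two flats face +y and -y (the rest at 60 deg to these). The arm under the nut is a bar 16 mm wide, 172 to 179 mm above the bench, reaching 103 mm from the axis; under the nut it is a disc 36 mm wide.
- torch: Black torch (flashlight), 161 mm long, tapering from 35 mm thick at the lens end (head) to 24 mm at the tail, 0.11 to 0.23 kg. It stands lens down in the cup, upright within 3 degrees, from 8 to 169 mm above the bench. Its origin lies about 16 mm off the torch's axis, half way along: use the two points.
- torch_lens (a point): Middle of the torch's lens, on the torch's axis, 8 mm above the bench at the start. Its y axis runs exactly along the torch from lens to tail (up at the start), so the light goes along -y.
- torch_tail (a point): Middle of the torch's tail end, on its axis, 161 mm from the lens; axes as at the lens.
- timber_top (a point): Middle of the top face of the widest timber offcut, a loose plain sawn block 88 x 140 x 38 mm lying flat (140 mm along its y axis); top 38 mm above the bench, z up. A wall shelf overhangs the back of the bench from x = 0.76 m on, 0.45 m up (y from -0.12 to 0.32): keep the wrist and forearm nearer than that when tilting the torch.
- timber: The same timber offcut; origin at the middle of its underside.
- small_block: Bystander: small timber offcut 42 x 90 x 30 mm, loose, lying flat. Origin at the middle of its underside.
- thin_block: Bystander: narrow dark timber offcut 34 x 110 x 22 mm, loose, lying flat. Origin at the middle of its underside.
- tape_roll: Bystander: small black roll of tape, 58 mm across and 19 mm high, loose, lying flat. Origin at the middle of its underside.

How it is judged:
By the outcome, as a careful person would: the job done as asked, in the order asked, and still so for the second after the job is handed in, while the arm keeps its last pose, push and grip.
It also fails if it takes over 48 s, if anything falls off the work surface, if the arm or the gripper's body presses on something with over 40 N, if the wrist force passes 120 N, or if a joint passes its speed limit or range.

## Working session

There is one attempt and no reset: what is moved stays moved. The work goes in short steps, each a Python script; the robot and the scene stay as the last script left them, time stands still between calls to the robot, and variables do not carry over. Pictures are saved under pics/ and viewed, at most 10 in all, crops included, and the job is handed in when it is done.

```bash
mkdir -p pics
cat > h.py <<'E'
import numpy as np, cv2
from scipy.spatial.transform import Rotation as R
from rig import manip, hand, imaging
def rot(q): return R.from_quat(np.roll(q,-1)).as_matrix()
def quat(M): return list(np.roll(R.from_matrix(M).as_quat(),1))
def proj(c,P):
    p=(np.atleast_2d(P)-c["origin"])@rot(c["orientation"]); s=p[:,:2]/p[:,2:]
    s=s*(1+c["k1"]*(s**2).sum(1,keepdims=True)); m=np.array(c["mtx"])
    return s*[m[0,0],m[1,1]]+[m[0,2],m[1,2]]
def ray(c,u,v):
    s=cv2.undistortPoints(np.array([[[u,v]]],float),np.array(c["mtx"],float),np.array([c["k1"],0,0,0.]))[0,0]
    return np.array(c["origin"]),rot(c["orientation"])@np.array([s[0],s[1],1])
def onz(c,u,v,z):
    o,d=ray(c,u,v); return o+d*(z-o[2])/d[2]
def save(im,n): cv2.imwrite("pics/"+n,im[:,:,::-1])
E
python3 - <<'E'
from h import *
import pickle
for n in("scene","top"):
    c=imaging.capture(n); pickle.dump(c,open(n+".pkl","wb"))
    save(cv2.resize(c["img"],(784,588),interpolation=cv2.INTER_CUBIC),n+".png"); print(n,c["mtx"],c["k1"],c["origin"],rot(c["orientation"]).round(3).tolist())
E
```

```text
scene [[427.59662201   0.         285.42843966]
 [  0.         427.59662201 210.96414369]
 [  0.           0.           1.        ]] -0.06464296853210756 [ 0.11021472 -0.77206459  0.59612736] [[0.884, -0.215, 0.415], [-0.467, -0.416, 0.78], [0.005, -0.883, -0.469]]
top [[414.48565129   0.         279.6804279 ]
 [  0.         414.48565129 210.96322922]
 [  0.           0.           1.        ]] -0.0965731618551796 [0.45893042 0.01547002 1.07251723] [[-0.007, -0.997, 0.072], [-1.0, 0.006, -0.01], [0.009, -0.072, -0.997]]
```

View pics/scene.png

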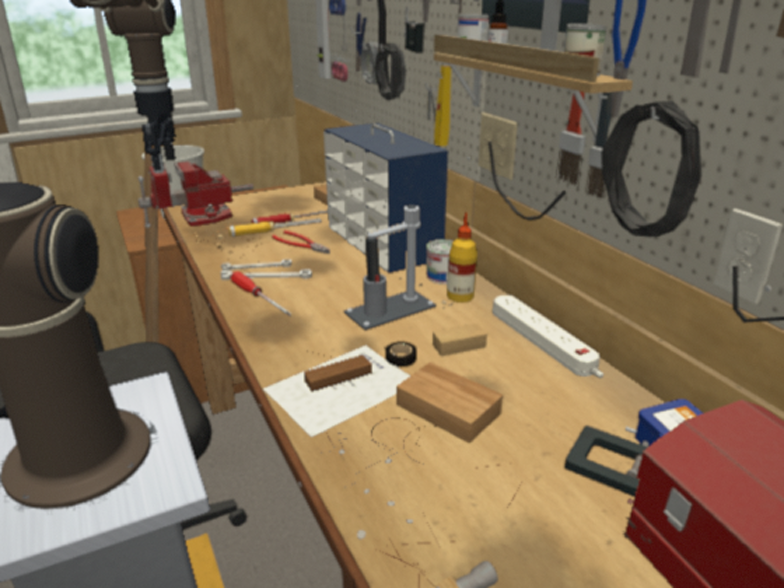

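View pics/top.png

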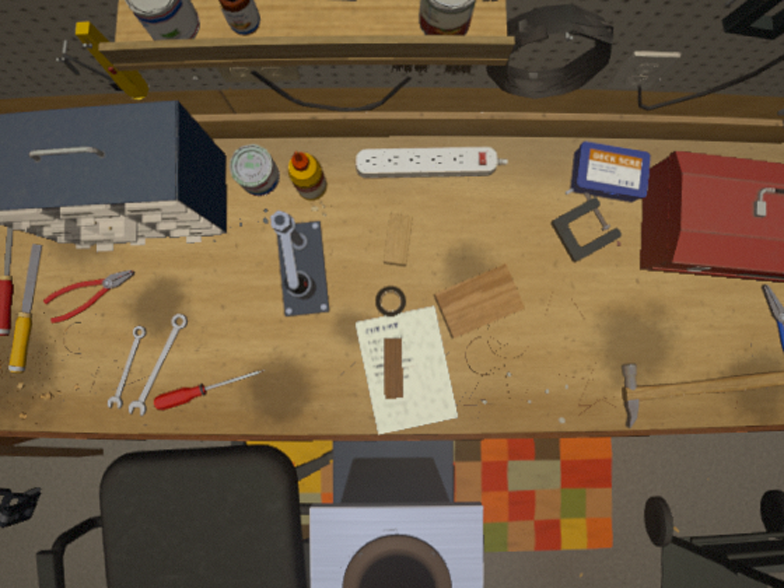

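The bracket is at about (300,270) in the top view. The post and nut are up-left at (281,222), the timber is at (480,300), and the cabinet is left of the bracket. I'll enlarge these areas.

Run:
```python
from h import *
import pickle
t=pickle.load(open("top.pkl","rb"));s=pickle.load(open("scene.pkl","rb"))
a=cv2.resize(t["img"][140:240,180:250],None,fx=6,fy=6,interpolation=cv2.INTER_CUBIC)
b=cv2.resize(s["img"][140:240,240:315],None,fx=5,fy=6,interpolation=cv2.INTER_CUBIC)
save(np.hstack([a,b]),"c1.png")
save(cv2.resize(t["img"][180:250,300:385],None,fx=8,fy=8,interpolation=cv2.INTER_CUBIC),"c2.png")
```

```text
(no output)
```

View pics/c1.png

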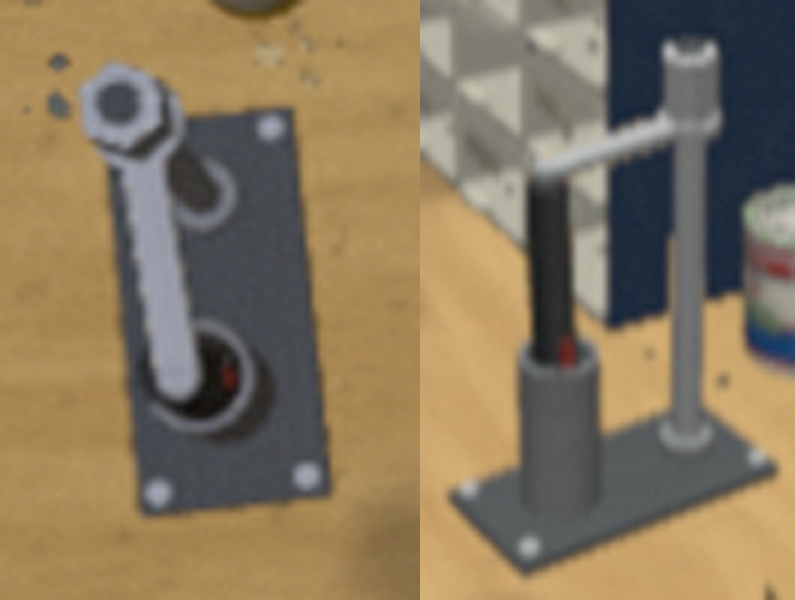

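View pics/c2.png

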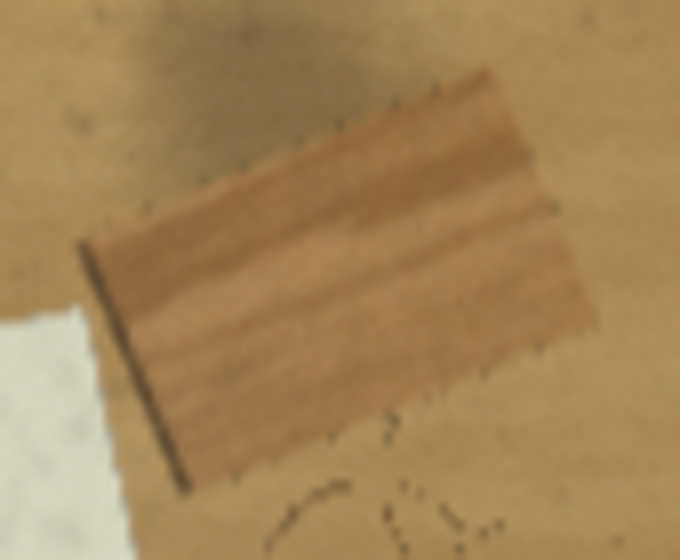

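The top crop shows the nut centre at (119,101), the arm tip at (178,385) and the plate corners at (105,118), (290,108), (328,494) and (143,514). The timber's top corners in its own crop are (90,242), (490,68), (598,322) and (190,490).

Run:
```python
from h import *
import pickle
t=pickle.load(open("top.pkl","rb"));s=pickle.load(open("scene.pkl","rb"))
T=lambda x,y,z:onz(t,180+(x+.5)/6-.5,140+(y+.5)/6-.5,z)
S=lambda x,y:(240+(x-420+.5)/5-.5,140+(y+.5)/6-.5)
pl=np.array([T(*p,.008) for p in[(105,118),(290,108),(328,494),(143,514)]])
print(pl.round(4)); print("sizes",[round(np.linalg.norm(pl[i]-pl[i-1]),4) for i in range(4)])
ax=(pl[0]+pl[1]-pl[2]-pl[3])/2; th=np.arctan2(ax[1],ax[0]); print("yaw",th,"centre",pl.mean(0))
ax2=(pl[0]+pl[3]-pl[1]-pl[2])/2; print("yaw from y",np.arctan2(-ax2[0],ax2[1]))
nut=T(119,101,.209); tip=T(178,393,.179); print("nut",nut,"cup rim",T(203,377,.083),"tip",tip,"arm dir yaw",np.arctan2(*(nut-tip)[[1,0]]),"len",np.linalg.norm((nut-tip)[:2]))
print("post base",T(205,195,.012))
print("scene nut",onz(s,*S(691,50),.209),"scene rim",onz(s,*S(559,357),.083))
C=lambda x,y:onz(t,300+(x+.5)/8-.5,180+(y+.5)/8-.5,.038)
q=np.array([C(*p) for p in[(90,242),(490,68),(598,322),(190,490)]])
print("timber",q.round(4).tolist(),q.mean(0),[round(np.linalg.norm(q[i]-q[i-1]),4) for i in range(4)])
# reproj check
e=np.array([np.cos(th),np.sin(th),0])
print("scene proj of nut top, tail", proj(s,[nut,nut-.085*e+[0,0,-.04]]), "seen",S(691,50),S(545,170))
```

```text
[[0.6725 0.2197 0.008 ]
 [0.6762 0.1391 0.008 ]
 [0.5084 0.1222 0.008 ]
 [0.5003 0.2017 0.008 ]]
sizes [np.float64(0.1731), np.float64(0.0807), np.float64(0.1686), np.float64(0.0799)]
yaw 0.10241083689424023 centre [0.58935615 0.17065877 0.008     ]
yaw from y 0.07377726159006957
nut [0.63820738 0.1762486  0.209     ] cup rim [0.55206986 0.16480055 0.083     ] tip [0.53729107 0.1593418  0.179     ] arm dir yaw 0.1659913517970029 len 0.10232273186453958
post base [0.63759079 0.17517375 0.012     ]
scene nut [0.64162956 0.18078239 0.209     ] scene rim [0.55335836 0.16477187 0.083     ]
timber [[0.5362, -0.0726, 0.038], [0.5906, -0.2, 0.038], [0.51, -0.2326, 0.038], [0.4585, -0.1029, 0.038]] [ 0.52382804 -0.15200091  0.038     ] [np.float64(0.0835), np.float64(0.1385), np.float64(0.0869), np.float64(0.1395)]
scene proj of nut top, tail [[293.49747239 148.62330284]
 [266.5572285  169.15636505]] seen (293.8, 147.91666666666666) (264.6, 167.91666666666666)
```

```bash
cat >> h.py <<'E'
NUT=np.array([.639,.1768]); ARM=.166; BR=.11
def down(psi):  # tool z down, y axis at world yaw psi
    y=np.array([np.cos(psi),np.sin(psi),0]); z=np.array([0,0,-1.]); return np.column_stack([np.cross(y,z),y,z])
def slant(az,psi,el=np.pi/4):  # tool z slanting down by el toward azimuth az, rolled psi
    z=np.array([np.cos(az)*np.cos(el),np.sin(az)*np.cos(el),-np.sin(el)]); y=np.array([-np.sin(az),np.cos(az),0]); x=np.cross(y,z)
    return np.column_stack([x,y,z])@R.from_euler('z',psi).as_matrix()
E
python3 - <<'E'
from h import *
s=manip.sense(); print(s["clock"],np.round(s["wrist_force"],1))
f=lambda q:None if q is None else np.round(q,2).tolist()
for k in range(-3,3):
    p=ARM+np.pi/2+k*np.pi/3
    print(k,[f(manip.ik([*NUT,.182],quat(down(p+a)))) for a in(0,.8,1.6)])
print("torch");
for p in (BR+np.pi/2,BR-np.pi/2): print([f(manip.ik([.5525,.165,z],quat(down(p)))) for z in(.118,.25)])
tt=np.array([.5238,-.152,.038])
for deg in range(0,360,30):
    az=np.radians(deg)
    for psi in (0,np.pi/2,np.pi,-np.pi/2):
        M=slant(az,psi); tcp=tt-M[:,2]*(.17+.108); q=manip.ik(list(tcp),quat(M))
        if q is not None: print(deg,round(psi,2),tcp.round(2),f(q))
E
```

```text
0.1 [-0.2 -0.1 -0.2]
-3 [[0.2, 0.43, 1.58, -0.0, 1.14, 1.61], [0.2, 0.43, 1.58, -0.0, 1.14, 0.81], [0.2, 0.43, 1.58, -0.0, 1.14, 0.01]]
-2 [[0.2, 0.43, 1.58, -0.0, 1.14, 0.56], [0.2, 0.43, 1.58, -0.0, 1.14, -0.24], [0.2, 0.43, 1.58, -0.0, 1.14, -1.04]]
-1 [[0.2, 0.43, 1.58, -0.0, 1.14, -0.49], [0.2, 0.43, 1.58, -0.0, 1.14, -1.29], [0.2, 0.43, 1.58, -0.0, 1.14, -2.09]]
0 [[0.2, 0.43, 1.58, -0.0, 1.14, -1.53], [0.2, 0.43, 1.58, -0.0, 1.14, -2.33], None]
1 [[0.2, 0.43, 1.58, -0.0, 1.14, -2.58], [0.2, 0.43, 1.58, -0.0, 1.14, 2.9], [0.2, 0.43, 1.58, -0.0, 1.14, 2.1]]
2 [[0.2, 0.43, 1.58, -0.0, 1.14, 2.66], [0.2, 0.43, 1.58, -0.0, 1.14, 1.86], [0.2, 0.43, 1.58, -0.0, 1.14, 1.06]]
torch
[[0.21, 0.35, 1.83, -0.0, 0.96, -1.47], [0.21, 0.2, 1.73, -0.0, 1.21, -1.47]]
[[0.21, 0.35, 1.83, -0.0, 0.96, 1.68], [0.21, 0.2, 1.73, -0.0, 1.21, 1.68]]
0 1.57 [ 0.33 -0.15  0.23] [-1.22, -0.65, 2.62, 0.87, 1.05, -1.63]
0 3.14 [ 0.33 -0.15  0.23] [-1.22, -0.65, 2.62, 0.87, 1.05, -0.06]
0 -1.57 [ 0.33 -0.15  0.23] [-1.22, -0.65, 2.62, 0.87, 1.05, 1.52]
30 0 [ 0.35 -0.25  0.23] [-1.27, -0.03, 2.22, 0.8, 1.28,
[... 1780 characters left out ...]
40 1.57 [0.62 0.02 0.23] [0.22, 0.65, 1.32, -0.55, 1.74, 2.39]
240 3.14 [0.62 0.02 0.23] [0.22, 0.65, 1.32, -0.55, 1.74, -2.33]
240 -1.57 [0.62 0.02 0.23] [0.22, 0.65, 1.32, -0.55, 1.74, -0.75]
270 0 [0.52 0.04 0.23] [0.4, 0.34, 1.79, -0.72, 1.43, 0.66]
270 1.57 [0.52 0.04 0.23] [0.4, 0.34, 1.79, -0.72, 1.43, 2.23]
270 3.14 [0.52 0.04 0.23] [0.4, 0.34, 1.79, -0.72, 1.43, -2.48]
270 -1.57 [0.52 0.04 0.23] [0.4, 0.34, 1.79, -0.72, 1.43, -0.91]
300 0 [0.43 0.02 0.23] [0.48, -0.06, 2.26, -0.9, 1.12, 0.44]
300 1.57 [0.43 0.02 0.23] [0.48, -0.06, 2.26, -0.9, 1.12, 2.02]
300 3.14 [0.43 0.02 0.23] [0.48, -0.06, 2.26, -0.9, 1.12, -2.7]
300 -1.57 [0.43 0.02 0.23] [0.48, -0.06, 2.26, -0.9, 1.12, -1.13]
```

Run:
```python
from h import *
import pickle
p=ARM-np.pi/2; q=quat(down(p))
manip.move_to([.45,.15,.32],q); manip.move_to([*NUT,.25],q)
print(manip.sense()["clock"])
print(manip.move_l([*NUT,.183],speed=.06,threshold=8))
s=manip.sense(); print(s["clock"],s["tcp_pos"],np.round(s["wrist_force"],1))
hand.grasp(60); s=manip.sense(); print(s["clock"],s["grip_width"],s["finger_force"],np.round(s["wrist_force"],1),np.round(s["wrist_torque"],2))
c=imaging.capture("scene")
save(cv2.resize(c["img"][100:240,220:340],None,fx=4,fy=4,interpolation=cv2.INTER_CUBIC),"g1.png")
```

```text
2.6583
False
3.925 [0.63947937 0.17690173 0.18367207] [ 0.3 -0.5  0.5]
4.4917 0.026919130351433947 60.625586290843785 [-0.7 -0.   1.6] [0.02 0.12 0.06]
```

View pics/g1.png

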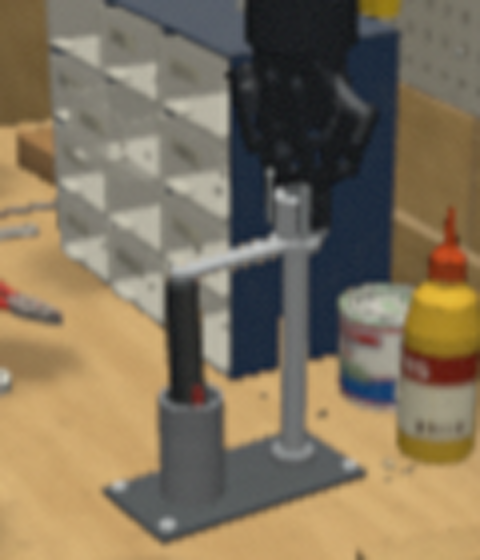

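The fingers straddle the nut at (292,205) and read 27 mm wide, so they are on its flats. Next I'll turn it and watch the torque.

Run:
```python
from h import *
s=manip.sense(); q0=np.array(s["joint_positions"],float)
for a in (.4,.8,1.2,1.45,1.52,1.57,1.61,1.65):
    q=q0.copy(); q[5]-=a; manip.goto_joints(list(q)); s=manip.sense()
    tz=s["wrist_torque"][2]; print(a,round(s["clock"],2),np.round(s["wrist_force"],1),np.round(s["wrist_torque"],2),round(s["grip_width"],4))
    if abs(tz)>.6: break
c=imaging.capture("top")
save(cv2.resize(c["img"][130:250,170:290],None,fx=5,fy=5,interpolation=cv2.INTER_CUBIC)[:600],"g2.png")
```

```text
0.4 5.01 [-1.3  2.2  0.8] [0.39 0.24 0.13] 0.0273
0.8 5.47 [-2.6  4.8  1.6] [0.57 0.4  0.1 ] 0.0269
1.2 5.94 [-4.9  4.5  2.8] [0.68 0.57 0.14] 0.027
1.45 6.29 [-5.6  5.1  3.3] [0.66 0.72 0.11] 0.027
1.52 6.54 [-5.8  6.6  4. ] [0.71 0.68 0.15] 0.0274
1.57 6.79 [-6.5  4.7  3.3] [0.67 0.67 0.15] 0.0269
1.61 7.04 [-7.5  4.1  4.4] [ 0.77  0.86 -0.67] 0.0269
```

View pics/g2.png

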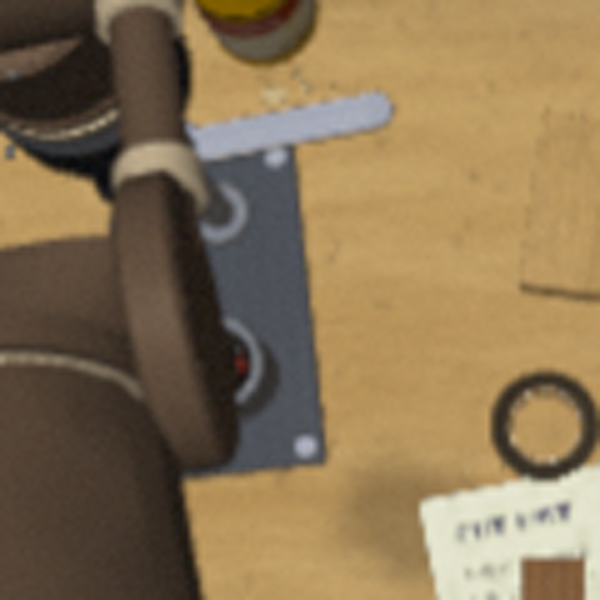

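The torque reversed to −0.67 N m at 1.61 rad, so the keeper is at its stop. The picture shows the arm pointing to the bracket's −y side, with its tip at (380,108). I'll release, back off and look at the torch's tail.

Run:
```python
from h import *
import pickle
hand.open_gripper(); s=manip.sense(); p=np.array(s["tcp_pos"])
manip.move_l([p[0],p[1],.27],speed=.15)
manip.move_to([.40,-.1,.33],quat(down(BR-np.pi/2)))
print(manip.sense()["clock"])
t=imaging.capture("top"); c=imaging.capture("scene"); pickle.dump((t,c),open("ts.pkl","wb"))
a=cv2.resize(t["img"][140:240,180:250],None,fx=6,fy=6,interpolation=cv2.INTER_CUBIC)
b=cv2.resize(c["img"][140:240,240:315],None,fx=5,fy=6,interpolation=cv2.INTER_CUBIC)
im=np.hstack([a,b]); im=np.clip(im.astype(float)*1.5,0,255).astype(np.uint8); save(im,"g3.png")
```

```text
9.8
```

View pics/g3.png

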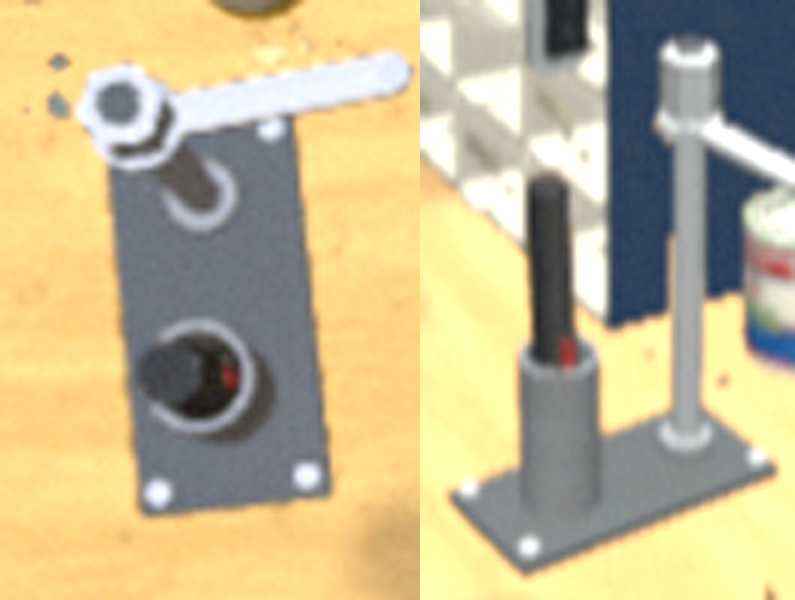

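The keeper stands open. The tail disc is centred at about (171,368) in the left crop and (547,183) in the right one.

Run:
```python
from h import *
import pickle
t,s=pickle.load(open("ts.pkl","rb"))
print(onz(t,180+171.5/6-.5,140+368.5/6-.5,.169), onz(s,240+127.5/5-.5,140+183.5/6-.5,.169))
n=onz(t,180+119.5/6-.5,140+101.5/6-.5,.209);e=onz(t,180+401/6-.5,140+72/6-.5,.179);print(np.arctan2(*(n-e)[[1,0]]),np.linalg.norm((n-e)[:2]))
```

```text
[0.54735424 0.16357767 0.169     ] [0.54732134 0.16371887 0.169     ]
1.7367250998469805 0.09865942876017154
```

```bash
cat >> h.py <<'E'
def axisM(z,psi):
    z=np.array(z,float); z/=np.linalg.norm(z); y=np.array([np.cos(psi),np.sin(psi),0]); y-=z*(y@z); y/=np.linalg.norm(y)
    return np.column_stack([np.cross(y,z),y,z])
TAIL=np.array([.5473,.1637,.169]); LENS=np.array([.5525,.165,.008])
E
python3 - <<'E'
from h import *
import pickle
u=(LENS-TAIL)/.161; M=axisM(u,BR-np.pi/2); q=quat(M)
g=TAIL+u*.052
manip.move_to(list(g-u*.12),q)
print(manip.move_l(list(g),speed=.08,threshold=8)); s=manip.sense(); print(s["tcp_pos"],g)
hand.grasp(70); s=manip.sense(); print(s["clock"],s["grip_width"],s["finger_force"],np.round(s["wrist_force"],1),np.round(s["wrist_torque"],2))
f0=np.array(s["wrist_force"])
p=np.array(s["tcp_pos"])
for dz in (.02,.06,.12):
    manip.move_l(list(p+[0,0,dz]),speed=.08); s=manip.sense(); print(s["clock"],s["grip_width"],np.round(s["wrist_force"],1))
t=imaging.capture("top");c=imaging.capture("scene"); pickle.dump((t,c,s),open("lift.pkl","wb"))
save(cv2.resize(c["img"][80:240,220:330],None,fx=5,fy=3.7,interpolation=cv2.INTER_CUBIC),"g4.png")
E
```

```text
False
[0.54951494 0.16423864 0.11766999] [0.5489795  0.16411988 0.117     ]
13.3333 0.025123907807431817 68.76876822905615 [0.1 1.3 1.8] [0.35 0.07 0.07]
13.7417 0.025065707642203224 [ 1.1  0.4 -0.8]
14.3917 0.024869927491277772 [-1.3 -0.4 -2.1]
15.2917 0.02501640411743753 [-0.6  0.  -1.8]
```

View pics/g4.png

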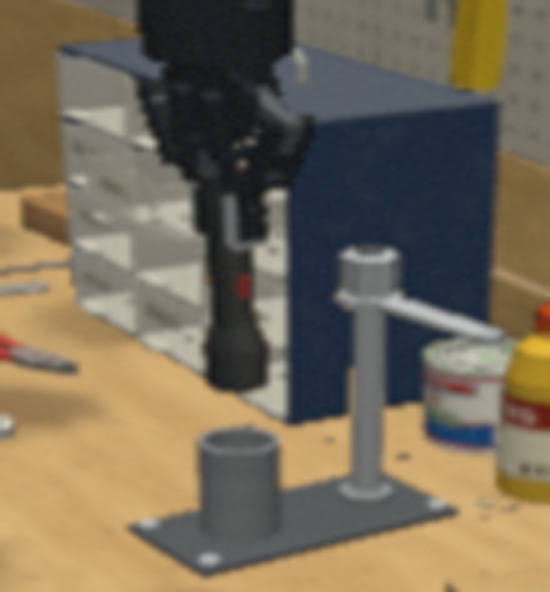

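The torch hangs clear of the cup, with its lens at about (237,375). I'll carry it round to the −y side of the timber and aim it.

Run:
```python
from h import *
import pickle
tt=np.array([.5238,-.152,.038]); L=.161-.052+.001
s=manip.sense(); p=np.array(s["tcp_pos"])
manip.move_l([p[0]-.06,p[1]-.02,.32],speed=.15)
M=slant(np.pi/2,-np.pi/2); tcp=tt-M[:,2]*(.17+L)
Mm=slant(np.pi/2,-np.pi/2,1.2)
manip.move_to([.48,-.38,.36],quat(Mm))
manip.move_to(list(tcp),quat(M)); manip.hold(.5)
s=manip.sense(); print(s["clock"],s["tcp_pos"],tcp,s["grip_width"],np.round(s["joint_positions"],2))
t=imaging.capture("top");c=imaging.capture("scene"); pickle.dump((t,c,s),open("aim.pkl","wb"))
print(proj(t,[tt,tt-M[:,2]*.17]),proj(c,[tt,tt-M[:,2]*.17]))
a=cv2.resize(t["img"][150:300,290:440],(400,400),interpolation=cv2.INTER_CUBIC)
x=proj(c,[tt])[0].astype(int)
print(x); y0,x0=max(0,min(270,x[1]-100)),max(0,min(410,x[0]-50))
b=cv2.resize(c["img"][y0:y0+150,x0:x0+150],(400,400),interpolation=cv2.INTER_CUBIC); print(x0,y0)
save(np.hstack([a,b]),"g5.png")
```

```text
19.275 [ 0.52386139 -0.35015465  0.23697354] [ 0.5238    -0.3499899  0.2359899] 0.025125157651408377 [-0.89  0.67  1.28  0.48  1.82  0.65]
[[342.44237657 214.56087695]
 [404.27951737 210.79471887]] [[319.42537212 278.86765388]
 [357.63137633 260.87172236]]
[319 278]
269 178
```

View pics/g5.png

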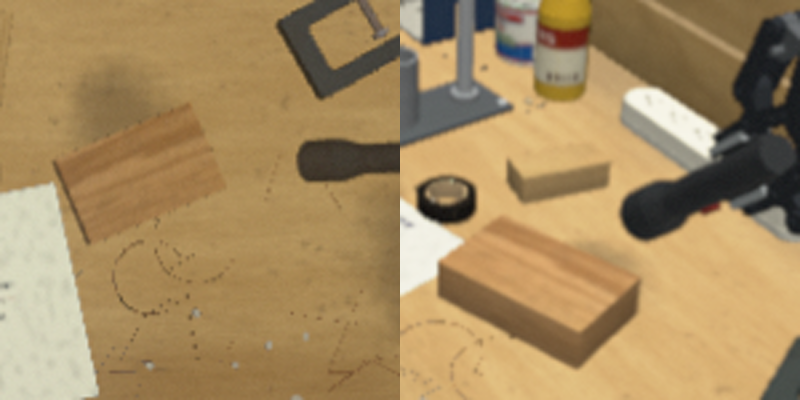

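The torch slants towards the timber. The lens shows at about (303,161) in the top crop against a predicted (305,162), and at about (638,215) in the scene crop against (636,221). I'll draw the predicted axis and lens rim over a close crop to check the aim.

Run:
```python
from h import *
import pickle
t,c,s=pickle.load(open("aim.pkl","rb")); M=rot(s["ee_rot"]); p=np.array(s["tcp_pos"]); L=.11
a=np.linspace(0,2*np.pi,60)[:,None]
def panel(c,x0,y0,w,k):
    im=np.clip(cv2.resize(c["img"][y0:y0+w,x0:x0+w],None,fx=k,fy=k,interpolation=cv2.INTER_CUBIC)*1.8,0,255).astype(np.uint8).copy()
    f=lambda P:np.round((proj(c,P)-[x0,y0]+.5)*k-.5).astype(np.int32)
    l=p+M[:,2]*L
    cv2.polylines(im,[f(l+.0175*(np.cos(a)*M[:,0]+np.sin(a)*M[:,1]))],True,(0,255,0),1)
    cv2.polylines(im,[f(l+np.linspace(0,.17,30)[:,None]*M[:,2])],False,(255,0,0),1)
    cv2.polylines(im,[f(l-np.linspace(0,.161,30)[:,None]*M[:,2])],False,(255,255,0),1)
    return im
save(np.hstack([panel(t,335,170,100,4),panel(c,315,215,100,4)]),"g6.png")
```

```text
(no output)
```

View pics/g6.png

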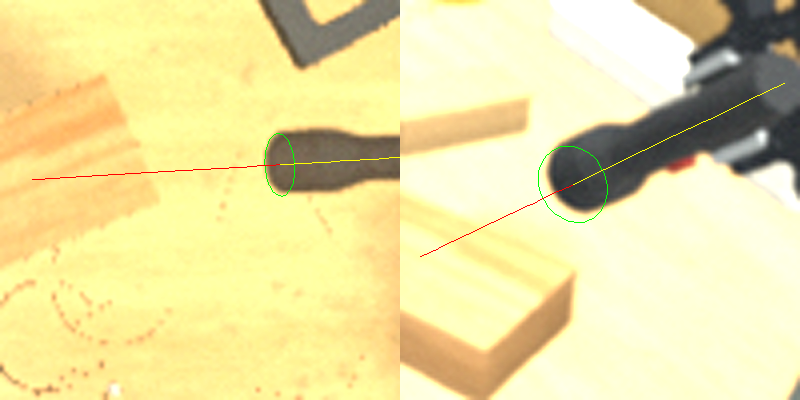

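The observed head sits about 1–2 px off the predicted axis in both views, so the torch is tilted about 2° in the grip. I'll fit its true axis from the silhouette in both pictures.

```bash
cat > fit.py <<'E'
from h import *
from scipy.optimize import least_squares
from scipy.ndimage import map_coordinates
def fit(t,c,s,L=.11):
    M=rot(s["ee_rot"]); p=np.array(s["tcp_pos"]); obs=[]
    ds=np.linspace(.006,.07,12); k=np.arange(-14,14.01,.1)
    for cam in(t,c):
        g=cam["img"].astype(float); 
        for d in ds:
            a,b=proj(cam,[p+M[:,2]*(L-d),p+M[:,2]*(L-d-.01)]); u=(b-a)/np.linalg.norm(b-a); n=np.array([-u[1],u[0]])
            P=a+k[:,None]*n; v=map_coordinates(g[:,:,0],[P[:,1],P[:,0]],order=1)
            m=v<85; i0=len(k)//2
            if not m[i0]: continue
            lo=i0; hi=i0
            while lo>0 and m[lo]: lo-=1
            while hi<len(k)-1 and m[hi]: hi+=1
            if hi==len(k)-1 or lo==0: continue
            obs.append((cam,d,a,n,(k[lo]+k[hi])/2,k[hi]-k[lo]))
    def line(x):
        g=p+M@[x[0],x[1],-.019]; z=M@np.array([np.tan(x[2]),np.tan(x[3]),1]); return g,z/np.linalg.norm(z)
    def res(x):
        g,z=line(x); r=[(proj(cam,[g+z*(L+.019-d)])[0]-a)@n-o for cam,d,a,n,o,w in obs]
        return np.r_[r,x[0]/.004,x[1]/.001*.5,x[2:]/.1]
    r=least_squares(res,[0,0,0,0.],loss='soft_l1',x_scale=[.01,.01,.1,.1]); g,z=line(r.x)
    for o in obs: print("T" if o[0] is t else "S",round(o[1],3),round(o[4],2),round(o[5],1),end="; ")
    print("\nx",r.x.round(4),"res",np.abs(r.fun[:len(obs)]).mean().round(2))
    return g,z,g+z*(L+.019),r.x
E
python3 - <<'E'
from fit import *
import pickle
t,c,s=pickle.load(open("aim.pkl","rb")); g,z,l,x=fit(t,c,s)
print("axis",z,"lens",l,"hits",l+z*(.038-l[2])/z[2],"elev",np.degrees(np.arcsin(-z[2])))
E
```

```text
T 0.006 -0.6 14.6; T 0.012 -0.5 14.8; T 0.018 -0.45 14.9; T 0.023 -0.45 15.1; T 0.029 -0.25 14.9; T 0.035 -0.3 14.0; T 0.041 -0.35 12.9; T 0.047 -0.25 11.3; T 0.053 -0.3 10.4; T 0.058 -0.2 10.4; T 0.064 -0.1 10.4; T 0.07 -0.0 10.4; S 0.006 -1.1 18.0; S 0.012 -1.05 18.3; S 0.018 -1.05 18.3; S 0.023 -0.95 18.5; S 0.029 -0.85 18.5; S 0.035 -0.9 18.4; S 0.041 -0.8 18.2; S 0.047 -0.75 16.9; S 0.053 -0.8 15.0; S 0.058 -0.7 13.4; S 0.064 -0.55 13.1; S 0.07 -0.45 13.5; 
x [-0.0005  0.0001  0.0117 -0.017 ] res 0.05
axis [ 0.01236355  0.71800719 -0.69592587] lens [ 0.52496421 -0.27098965  0.16061085] hits [ 0.52714247 -0.14448843  0.038     ] elev 44.10104305302803
```

The fit is clean. The light would hit about 8 mm off the middle, so I'll correct the pose.

Run:
```python
from fit import *
import pickle
_,_,s=pickle.load(open("aim.pkl","rb")); x=np.array([-.0005,.0001,.0117,-.017])
tt=np.array([.5238,-.152,.038])
zt=np.array([np.tan(x[2]),np.tan(x[3]),1]); zt/=np.linalg.norm(zt)
M=rot(s["ee_rot"]); want=slant(np.pi/2,0)[:,2]
A,_=R.align_vectors([want],[M@zt]); M=A.as_matrix()@M
loc=np.array([x[0],x[1],-.019])+zt*.129   # lens in tool frame
tcp=tt-want*.17-M@loc
manip.move_l(list(tcp),quat(M),speed=.03); manip.hold(.7)
s=manip.sense(); t=imaging.capture("top");c=imaging.capture("scene")
g,z,l,x=fit(t,c,s)
print("hits",l+z*(.038-l[2])/z[2],"lens",l,"elev",np.degrees(np.arcsin(-z[2])),s["clock"],np.abs(s["qvel"]).max(),s["grip_width"])
# timber unmoved?
t0=pickle.load(open("top.pkl","rb"))["img"]; d=np.abs(t0.astype(int)-t["img"]).max(2)[150:300,255:385]; print("changed px",(d>40).sum())
```

```text
T 0.006 -0.65 14.7; T 0.012 -0.55 14.7; T 0.018 -0.55 14.9; T 0.023 -0.5 14.8; T 0.029 -0.4 14.8; T 0.035 -0.4 14.2; T 0.041 -0.3 12.6; T 0.047 -0.3 11.4; T 0.053 -0.25 10.3; T 0.058 -0.25 10.1; T 0.064 -0.2 10.4; T 0.07 -0.15 10.5; S 0.006 -1.3 18.0; S 0.012 -1.15 18.3; S 0.018 -1.05 18.5; S 0.023 -1.05 18.5; S 0.029 -1.0 18.6; S 0.035 -0.9 18.8; S 0.041 -0.85 18.1; S 0.047 -0.95 17.1; S 0.053 -0.9 15.0; S 0.058 -0.8 13.4; S 0.064 -0.75 12.9; S 0.07 -0.45 13.5; 
x [-0.0004  0.      0.0118 -0.0185] res 0.05
hits [ 0.52395214 -0.15124422  0.038     ] lens [ 0.52392256 -0.27200972  0.15839042] elev 44.91088366240766 20.325 0.0015524560670034026 0.025379682825827334
changed px 0
```

The axis now meets the timber's top within 1 mm of its middle. The slant is 44.9°, the lens is 17 cm away, and nothing else has moved.

```bash
python3 -c "
from rig import manip
print(manip.job_done())"
```

```text
the job is handed in; nothing more can be done
None
```

The job is handed in: the keeper is turned to its stop, and the torch is out of its cup and held still at about 45°, its lens 17 cm from the widest offcut and aimed within about 1 mm of the middle of its top face (measured from the pictures), at about 20 s of the 48 s allowed; no verdict came back.

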